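# Unstack the canister lids and close each canister

## Task

The four lids of the aluminium canisters have been left piled up on the shelf. Take the pile apart and close every canister with the lid of its own size, pushed or settled down level until its edge rests on the canister's shoulder. Leave the canisters standing where they are, and do not knock or shift the enamel mug and the glass jar.

Things in the scene. Friction and masses are not known exactly. Their poses are not given: they have to be found in the camera images.
- lid_small: Small of four aluminium slip-over lids, first (top) of the pile. Cap open below: 66 mm outer diameter, 26 mm high to its flat top, 3 mm skirt wall, 22 mm deep inside. Central round knob on top, 18 mm across, 18 mm high. Origin: centre of the lower edge, z up. In the pile each lid rests on the flat top of the next larger one, hiding its knob.
- lid_medium: Medium of four aluminium slip-over lids, second from the top. Cap open below: 84 mm outer diameter, 26 mm high to its flat top, 3 mm skirt wall, 22 mm deep inside. Central round knob on top, 18 mm across, 18 mm high. Origin: centre of the lower edge, z up. In the pile each lid rests on the flat top of the next larger one, hiding its knob.
- lid_large: Large of four aluminium slip-over lids, third from the top. Cap open below: 102 mm outer diameter, 26 mm high to its flat top, 3 mm skirt wall, 22 mm deep inside. Central round knob on top, 18 mm across, 18 mm high. Origin: centre of the lower edge, z up. In the pile each lid rests on the flat top of the next larger one, hiding its knob.
- lid_largest: Largest of four aluminium slip-over lids, lowest, standing on the shelf. Cap open below: 120 mm outer diameter, 26 mm high to its flat top, 3 mm skirt wall, 22 mm deep inside. Central round knob on top, 18 mm across, 18 mm high. Origin: centre of the lower edge, z up. In the pile each lid rests on the flat top of the next larger one, hiding its knob.
- canister_small: Small of four loose, full aluminium canisters: body 68 mm in diameter, flat shoulder 70 mm above its underside, then an open neck 18 mm high, tapering from 54 mm to 42 mm outer diameter at the mouth. The small lid slips over the neck until its lower edge rests on the shoulder, 70 mm above the origin. Origin: centre of the underside, z up.
- canister_medium: Medium of four loose, full aluminium canisters: body 86 mm in diameter, flat shoulder 90 mm above its underside, then an open neck 18 mm high, tapering from 72 mm to 60 mm outer diameter at the mouth. The medium lid slips over the neck until its lower edge rests on the shoulder, 90 mm above the origin. Origin: centre of the underside, z up.
- canister_large: Large of four loose, full aluminium canisters: body 104 mm in diameter, flat shoulder 75 mm above its underside, then an open neck 18 mm high, tapering from 90 mm to 78 mm outer diameter at the mouth. The large lid slips over the neck until its lower edge rests on the shoulder, 75 mm above the origin. Origin: centre of the underside, z up.
- canister_largest: Largest of four loose, full aluminium canisters: body 122 mm in diameter, flat shoulder 100 mm above its underside, then an open neck 18 mm high, tapering from 108 mm to 96 mm outer diameter at the mouth. The largest lid slips over the neck until its lower edge rests on the shoulder, 100 mm above the origin. Origin: centre of the underside, z up.
- mug: White enamel mug, a bystander to be left alone: 74 mm across the rim plus a handle, 78 mm high. Origin: centre of the underside.
- glass_jar: Clear glass jar with a closed clip-on lid, a bystander to be left alone: 72 mm in diameter, 113 mm high. Origin: centre of the underside.
There are look-alikes about, which are no part of the job. Leave any black, green or pink look-alike of the lid_small alone.

How it is judged:
By the outcome, as a careful person would: the job done as asked, in the order asked, and still so for the second after the job is handed in, with the robot touching nothing.
It also fails if it takes over 112 s, if anything falls off the work surface, if the arm or the gripper's body presses on something with over 40 N, if the wrist force passes 120 N, or if a joint passes its speed limit or range.

## Robot

A 6-joint arm with a two-finger parallel gripper is mounted at the origin on the work surface. World frame = base frame: x ahead of the robot, y to its left, z up, the work surface at z = 0. Lengths are in m, angles in rad, forces in N, time in s.
With the tool pointing down it reaches from about 0.275 to 0.825 m from the base axis. Payload 4.9 kg.
Tool frame: the origin (TCP) lies midway between the tips of the shut fingers; the grasp point (between the pads) lies 19 mm behind it (bot.grip_depth is the distance from the TCP to the grasp point, in m); z points along the fingers, y is the line along which they close (so a half turn about z gives the same grasp; the last joint's range is limited). The gripper opens to 85 mm and grips with 20 to 120 N. Pads are 22 mm wide; open, the fingers measure 114 mm over their backs; the gripper's body (76 mm by 85 mm) begins 54 mm behind the grasp point. The pads swing forward as they close: fully open they stand 13 mm farther back than shut.
Start: joints at [1.132, 0.326, -0.193, 1.052, 0, 1.437], TCP at [0.165, 0.525, 0.231] pointing down, gripper open.
Joint ranges: [-2.65, 2.65], [-0.97, 1.79], [-1.3, 1.35], [-1.93, 2.1], [-1.47, 1.37], [-3.14, 3.14]. Speed limits (rad/s): [2.57, 2.57, 3.14, 3.14, 3.14, 3.14].

## Interface

Orientations are given as a unit quaternion [w, x, y, z].
In Python, from cell import bot gives the robot as it stands. Calls block until the motion is done:
- bot.move_pose(position, orientation): joint-space move of the TCP to a pose.
- bot.move_linear(position, speed=0.15, rotation=None, until_force=None): straight line of the TCP; rotation=None keeps the orientation; speed is the mean speed in m/s. With until_force (N) it stops when the force on the tool has changed by that much, and returns True; else False.
- bot.goto_joints(angles): joint-space move.
- bot.set_gripper(opening, grasp_force=None): opening from 0.0 (shut) to 1.0 (fully open); grasp_force is the grip in N (None keeps the last); returns when the fingers have stopped.
- bot.wait(seconds).
- bot.solve_ik(position, orientation): joint angles nearest the present ones, or None.
- bot.camera(name): name is "scene" or "top" or "wrist"; returns the picture (480x640x3 uint8, red, green, blue); there is no depth.
- bot.calibration(name): a dict with "mtx" (3x3 intrinsics, pixels), "extrinsics" (4x4, takes a point from world to camera coordinates); the wrist camera has in their place "hand_eye" (4x4, takes a point from camera to tool coordinates, whose origin is the TCP and whose axes are the flange's). Camera axes: x right, y down, z forward; pixel columns grow to the right and rows downward; lengths in m; the calibration is good to about 2 mm. The wrist camera is an equidistant fisheye: a pixel r from the principal point sees the ray r / f radians off the axis. A picture is of the moment at which its call begins: read the wrist's pose just before it. calibration takes no time and is no camera call.
A pose or a line that the arm cannot do raises bot.PlanningError and nothing moves.
- bot.close_job(): hands the job in; it is judged then, once.
Trained networks look in the newest picture that a camera, given by its name, has taken for a name from the list of things; names that differ only in an ending like _2 or _b are one class to them, and where a whole thing is asked for, a point or a joint stands for the part that bears it (a point fixed in the world has none). Each returns a list of dicts, best first, with "confidence" (0 to 1); they miss things now and then, are a little off and sometimes report something else, mostly with a low value. They report only what shows in the picture. A call takes as long as a camera call. They do not tell look-alikes from the thing itself.
- bot.search_frame(camera, thing): "bbox" ([left, top, width, height] in pixels, round what is visible of it).
Readings, each from a call of its own:
- bot.read_clock(): time.
- bot.read_joint_positions(): joint angles.
- bot.read_joint_vel(): joint speeds.
- bot.read_joint_efforts(): joint torques, N m.
- bot.read_position(): TCP position.
- bot.read_tool_rot(): TCP orientation.
- bot.read_ft_force(): force on the tool from outside, world axes, zero at the start.
- bot.read_moment(): the same for the moment, N m.
- bot.read_gripper_width(): opening from 0.0 (shut) to 1.0 (fully open).
- bot.read_finger_force(): force on a finger pad.
Only numpy, scipy, OpenCV 4.12 (cv2) and the standard library are available. Lean on these libraries where they do the work, as an engineer would, in place of code of your own. Each camera call takes 0.05 s, during which the arm holds its last target. There are 200 camera calls.

## Working session

There is one attempt and no reset: what is moved stays moved. The work goes in short steps, each a Python script; the robot and the scene stay as the last script left them, time stands still between calls to the robot, and variables do not carry over. Pictures are saved under pics/ and viewed, at most 14 in all, crops included, and the job is handed in when it is done.

```bash
mkdir -p pics; ls; python3 - <<'E'
from cell import bot
import cv2, numpy as np
for c in ["scene","top"]:
    im=bot.camera(c); cv2.imwrite(f"pics/{c}0.png",im[:,:,::-1])
    k=bot.calibration(c); print(c,np.round(k["mtx"],1).tolist(),np.round(k["extrinsics"],4).tolist())
    for t in "lid_small lid_medium lid_large lid_largest canister_small canister_medium canister_large canister_largest mug glass_jar".split():
        print(t,[(np.round(d["bbox"]).astype(int).tolist(),round(d["confidence"],2)) for d in bot.search_frame(c,t)][:4])
k=bot.calibration("wrist");print(k)
print(bot.read_clock(),bot.read_tool_rot(),bot.read_position())
E
```

```text
pics
scene [[506.1, 0.0, 316.3], [0.0, 506.1, 234.3], [0.0, 0.0, 1.0]] [[0.0597, 0.998, -0.0201, 0.0308], [0.5854, -0.0514, -0.8091, -0.2565], [-0.8086, 0.0365, -0.5873, 1.6324], [0.0, 0.0, 0.0, 1.0]]
lid_small [([256, 249, 34, 23], 0.87), ([263, 212, 29, 29], 0.87), ([132, 252, 29, 28], 0.71), ([263, 238, 30, 12], 0.51)]
lid_medium [([258, 257, 37, 33], 0.98)]
lid_large [([253, 267, 46, 32], 0.77)]
lid_largest [([250, 279, 53, 32], 0.58)]
canister_small [([202, 206, 30, 40], 0.67)]
canister_medium [([325, 200, 40, 54], 0.69)]
canister_large [([422, 191, 46, 54], 0.78)]
canister_largest [([376, 222, 57, 69], 0.93)]
mug [([319, 251, 33, 53], 0.98)]
glass_jar [([465, 227, 42, 60], 0.83), ([202, 204, 30, 42], 0.42)]
top [[526.7, 0.0, 321.4], [0.0, 526.7, 242.8], [0.0, 0.0, 1.0]] [[0.0276, -0.9996, 0.0051, -0.0832], [-0.9953, -0.028, -0.093, 0.5419], [0.0931, -0.0025, -0.9957, 1.3098], [0.0, 0.0, 0.0, 1.0]]
lid_small [([457, 239, 27, 27], 0.87), ([344, 291, 26, 27], 0.81), ([341, 253, 26, 20], 0.8), ([344, 189, 30, 27], 0.57)]
lid_medium [([338, 188, 32, 37], 0.6)]
lid_large [([337, 183,
[... 284 characters left out ...]
42], 0.89), ([337, 185, 44, 41], 0.42)]
glass_jar [([148, 186, 46, 33], 0.63)]
{'mtx': array([[371.64829954,   0.        , 313.80397389],
       [  0.        , 371.64829954, 238.57586386],
       [  0.        ,   0.        ,   1.        ]]), 'hand_eye': array([[-4.10850829e-05, -9.64525855e-01, -2.63988396e-01,
         6.65939396e-02],
       [ 9.99999999e-01, -4.28383410e-05,  8.84904604e-07,
         6.92281091e-04],
       [-1.21623383e-05, -2.63988395e-01,  9.64525856e-01,
        -1.42081188e-01],
       [ 0.00000000e+00,  0.00000000e+00,  0.00000000e+00,
         1.00000000e+00]])}
1.1 [-1.52188373e-05  1.51843181e-01  9.88404597e-01 -1.05173249e-05] [0.16505712 0.52465307 0.23127962]
```

```bash
python3 - <<'E'
import cv2
a=cv2.imread("pics/scene0.png")[170:330,110:530]; b=cv2.imread("pics/top0.png")[160:340,130:510]
a=cv2.resize(a,(787,300),interpolation=cv2.INTER_CUBIC); b=cv2.resize(b,(633,300),interpolation=cv2.INTER_CUBIC)
b=cv2.copyMakeBorder(b,0,0,0,787-633,0)
cv2.imwrite("pics/both.png",cv2.vconcat([a,b]))
E
```

```text
(no output)
```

View pics/both.png

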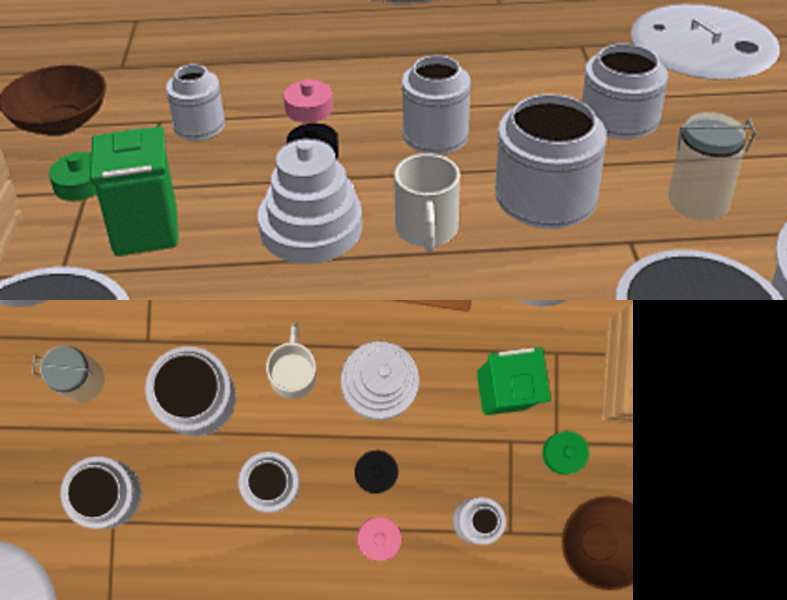

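Candidates for lid_small: the silver top of the pile (top px ≈ 358,203), black lid (355,262), pink (357,304) and green (469,252). The description says aluminium, so I choose the silver pile. Next I measure with wrist views that I rectify to look straight down.

```bash
cat > h.py <<'E'
from cell import bot
import cv2, numpy as np
from scipy.spatial.transform import Rotation as Rn
Q=[0,0,1,0]; F=500.; W,H=800,600
def cam_pose():
    p=np.array(bot.read_position()); q=np.array(bot.read_tool_rot())
    T=np.eye(4); T[:3,:3]=Rn.from_quat(q[[1,2,3,0]]).as_matrix(); T[:3,3]=p
    return T@bot.calibration("wrist")["hand_eye"]
def nadir(name=None):
    """picture of a virtual camera looking straight down: right=-y, down=-x world"""
    T=cam_pose(); im=np.ascontiguousarray(bot.camera("wrist")[:,:,::-1])
    V=np.array([[0,-1,0],[-1,0,0],[0,0,-1]],float)      # columns: cam axes in world
    K=np.array([[F,0,W/2],[0,F,H/2],[0,0,1]])
    m=cv2.fisheye.initUndistortRectifyMap(bot.calibration("wrist")["mtx"],np.zeros(4),V.T@T[:3,:3],K,(W,H),cv2.CV_32FC1)
    out=cv2.remap(im,m[0],m[1],cv2.INTER_LINEAR)
    if name: cv2.imwrite(f"pics/{name}.png",out)
    return out,T[:3,3]
def xy(px,c,z):
    h=c[2]-z; return np.array([c[0]-(px[1]-H/2)*h/F, c[1]-(px[0]-W/2)*h/F])
def pix(p,c):
    h=c[2]-p[2]; return np.array([W/2-(p[1]-c[1])*F/h, H/2-(p[0]-c[0])*F/h])
E
python3 - <<'E'
from h import *
from scipy.optimize import least_squares
B={"pile":([250,212,53,99],[334,183,46,43]),"cs":([202,206,30,40],[403,276,31,32]),"cm":([325,200,40,54],[272,249,38,38]),"cl":([422,191,46,54],[163,253,51,41]),"cX":([376,222,57,69],[217,187,56,53]),"mug":([319,251,33,53],[290,176,33,42]),"jar":([465,227,42,60],[148,186,46,33])}
P=[bot.calibration(c)["mtx"]@bot.calibration(c)["extrinsics"][:3] for c in("scene","top")]
for n,(a,b) in B.items():
    c=[np.array([[q[0]+q[2]/2],[q[1]+q[3]/2]]) for q in(a,b)]
    X=cv2.triangulatePoints(P[0],P[1],c[0],c[1]); print(n,np.round((X[:3]/X[3]).ravel(),3))
bot.move_pose([0.50,0.05,0.38],Q); v,c=nadir("w1"); print(c)
bot.move_pose([0.50,-0.10,0.38],Q); v,c=nadir("w2"); print(c,bot.read_clock(),bot.read_joint_positions())
E
```

```text
pile [ 0.635 -0.152  0.081]
cs [ 0.426 -0.308  0.037]
cm [0.477 0.008 0.049]
cl [0.456 0.26  0.046]
cX [0.609 0.126 0.055]
mug [ 0.657 -0.028  0.046]
jar [0.63  0.305 0.059]
[0.43351144 0.05113119 0.52189079]
[ 0.4335958  -0.09927345  0.52193856] 4.0 [-3.41019863e-01  1.96435849e-01  9.60402731e-03  1.38430833e+00
  5.45121734e-04 -3.41889365e-01]
```

View pics/w1.png

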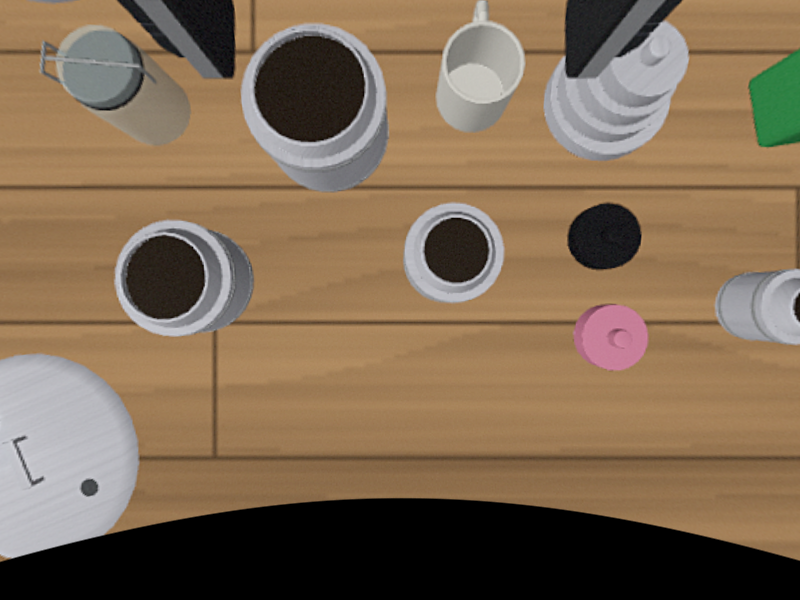

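View pics/w2.png

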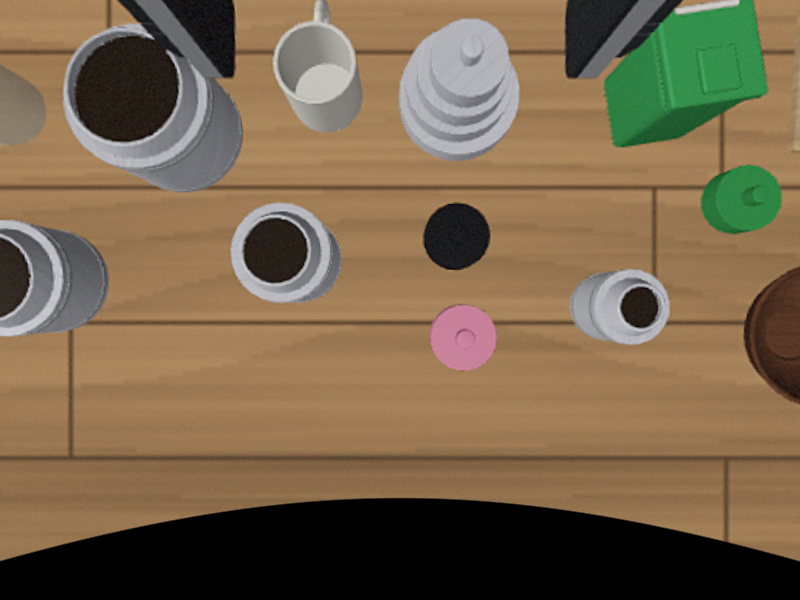

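w1 and w2 show the silver pile (w2 knob px 472,50), canisters medium (w1 454,253), large (w1 170,278) and largest (w1 315,95), and small (w2 630,307). The look-alikes are clearly coloured. Now I fit circles for position and height.

```bash
cat >> h.py <<'E'
from scipy.optimize import differential_evolution
th=np.linspace(0,2*np.pi,180,endpoint=False); U=np.stack([np.cos(th),np.sin(th)],1)
def fit(views,circles,guess,rng=0.015,rz=0.0):
    """circles: (radius, z); maximise |radial gradient| along them; returns x,y,dz,score"""
    G=[]
    for im,c in views:
        g=cv2.GaussianBlur(cv2.cvtColor(im,cv2.COLOR_BGR2GRAY).astype(np.float32),(0,0),1.2)
        G.append((cv2.Sobel(g,cv2.CV_32F,1,0),cv2.Sobel(g,cv2.CV_32F,0,1),c))
    def cost(v):
        s=0
        for gx,gy,c in G:
            for r,z in circles:
                q=np.array([v[0],v[1],z+v[2]]); h=c[2]-q[2]; d=np.stack([-U[:,1],-U[:,0]],1)
                p=(pix(q,c)+d*r*F/h).astype(np.float32)
                a=cv2.remap(gx,p[:,0],p[:,1],1).ravel() if 0 else cv2.remap(gx,p[None,:,0],p[None,:,1],cv2.INTER_LINEAR).ravel()
                b=cv2.remap(gy,p[None,:,0],p[None,:,1],cv2.INTER_LINEAR).ravel()
                s+=np.mean(np.minimum(abs(a*d[:,0]+b*d[:,1]),60))
        return -s/len(G)/len(circles)
    rz=max(rz,1e-5)
    r=differential_evolution(cost,[(guess[0]-rng,guess[0]+rng),(guess[1]-rng,guess[1]+rng),(-rz,rz)],seed=1,popsize=20,tol=1e-4)
    return np.round(np.r_[r.x,-r.fun],4)
CAN={"small":(.034,.027,.021,.070),"medium":(.043,.036,.030,.090),"large":(.052,.045,.039,.075),"largest":(.061,.054,.048,.100)}
def cans(n): a,b,m,z=CAN[n]; return [(a,z),(m,z+.018)]
E
sed -i 's/a=cv2.remap(gx,p\[:,0\],p\[:,1\],1).ravel() if 0 else /a=/' h.py
python3 - <<'E'
from h import *
v1=(cv2.imread("pics/w1.png"),np.array([.43351,.05113,.52189])); v2=(cv2.imread("pics/w2.png"),np.array([.43360,-.09927,.52194]))
g={"small":(.426,-.308),"medium":(.475,.004),"large":(.456,.255),"largest":(.610,.126)}
for n,vs in {"small":[[v2]],"medium":[[v1,v2],[v1],[v2]],"large":[[v1]],"largest":[[v1,v2],[v1],[v2]]}.items():
    for v in vs: print(n,len(v),fit(v,cans(n),g[n],.02),fit(v,cans(n),g[n],.02,.02))
for k,r in enumerate([.033,.042,.051,.060]):
    for v in ([v2],[v1,v2]): print("lid",k,fit(v,[(r,.104-.026*k)]+([(.009,.122)] if k==0 else []),(.635,-.152),.02,.015))
E
```

```text
small 1 [ 0.4292 -0.3087 -0.     49.5579] [ 4.29100e-01 -3.09700e-01 -2.00000e-03  4.98579e+01]
medium 2 [4.75000e-01 3.10000e-03 0.00000e+00 5.57067e+01] [ 4.75000e-01  3.70000e-03 -3.30000e-03  5.62835e+01]
medium 1 [4.75700e-01 3.40000e-03 0.00000e+00 5.57039e+01] [ 4.75900e-01  3.20000e-03 -7.20000e-03  5.67483e+01]
medium 1 [ 4.74800e-01  3.10000e-03 -0.00000e+00  5.65631e+01] [ 4.76000e-01  5.50000e-03 -8.70000e-03  5.77852e+01]
large 1 [ 0.4531  0.2532 -0.     56.5408] [ 4.5350e-01  2.5590e-01 -5.8000e-03  5.8241e+01]
largest 2 [ 0.6067  0.1236 -0.     49.6762] [ 6.06900e-01  1.24800e-01 -3.60000e-03  5.00469e+01]
largest 1 [ 0.6063  0.1235 -0.     51.721 ] [ 6.08300e-01  1.25200e-01 -6.00000e-03  5.27231e+01]
largest 1 [ 0.6061  0.1254  0.     49.1997] [ 6.08500e-01  1.28000e-01 -8.40000e-03  5.14931e+01]
lid 0 [ 6.34700e-01 -1.57700e-01  3.10000e-03  3.95807e+01]
lid 0 [ 6.36800e-01 -1.58500e-01 -2.00000e-03  3.74117e+01]
lid 1 [ 6.1610e-01 -1.3870e-01 -1.4000e-03  3.2651e+01]
lid 1 [ 6.33400e-01 -1.54800e-01  1.38000e-02  3.33707e+01]
lid 2 [ 6.36000e-01 -1.55000e-01  1.26000e-02  3.90611e+01]
lid 2 [ 6.39200e-01 -1.53800e-01  4.70000e-03  3.22707e+01]
lid 3 [ 6.38000e-01 -1.57200e-01  4.00000e-03  4.58972e+01]
lid 3 [ 6.38900e-01 -1.57200e-01  1.10000e-03  4.25489e+01]
```

```bash
cat >> h.py <<'E'
def look(x,y,z,name=None):      # camera straight above (x,y)
    bot.move_pose([x+.0666,y,z],Q); return nadir(name)
def pick(x,y,top):
    bot.set_gripper(.45); bot.move_pose([x,y,top+.05],Q)
    hit=bot.move_linear([x,y,top+.001],speed=.06,until_force=6)
    z=bot.read_position()[2]
    if hit: bot.move_linear([x,y,z+.002],speed=.03)
    bot.set_gripper(0,grasp_force=50)
    w=bot.read_gripper_width(); z=bot.read_position()[2]
    bot.move_linear([x,y,z+.012],speed=.04); bot.move_linear([x,y,.26],speed=.2)
    print("pick hit",hit,"z",round(z-top,4),"w",round(w,3),round(bot.read_gripper_width(),3),"F",np.round(bot.read_ft_force(),1),"t",bot.read_clock())
def place(x,y,sh,off=.027):
    bot.move_pose([x,y,.26],Q); bot.move_linear([x,y,sh+.018+off+.008],speed=.2)
    hit=bot.move_linear([x,y,sh+off-.004],speed=.04,until_force=8)
    print("place hit",hit,"z err",round(bot.read_position()[2]-sh-off,4),"F",np.round(bot.read_ft_force(),1),end=" ")
    bot.set_gripper(.45); p=bot.read_position()
    bot.move_linear([p[0],p[1],p[2]+.05],speed=.15); print("t",bot.read_clock())
E
python3 - <<'E'
from h import *
bot.set_gripper(.45)
v=look(.429,-.309,.22,"n_small"); print("small",fit([v],cans("small"),(.429,-.309)),fit([v],cans("small"),(.429,-.309),rz=.01))
v=look(.636,-.156,.26,"n_pile"); f=fit([v],[(.033,.104),(.009,.122)],(.636,-.156)); print("lid0",f,fit([v],[(.033,.104),(.009,.122)],(.636,-.156),rz=.01))
for k,r in enumerate([.042,.051,.060]): print(k+1,fit([v],[(r,.078-.026*k)],(.636,-.156)))
print(bot.read_clock())
E
```

```text
small [ 0.4277 -0.3089  0.     56.3162] [ 4.27700e-01 -3.08700e-01 -1.10000e-03  5.63216e+01]
lid0 [ 0.6378 -0.158  -0.     25.1525] [ 6.37900e-01 -1.58000e-01 -1.80000e-03  2.53099e+01]
1 [ 0.6441 -0.149   0.     23.0809]
2 [ 0.634  -0.1547  0.     28.4566]
3 [ 0.6388 -0.1574  0.     60.    ]
6.6667
```

View pics/n_pile.png

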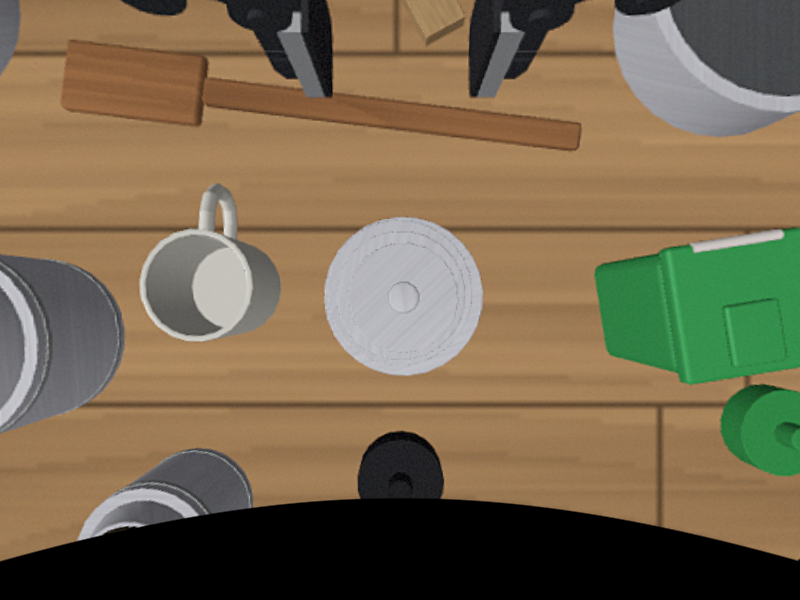

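The crop shows the aluminium pile with the small lid on top, knob at px (404,297) and the mug clear to its left. Picking now.

```bash
python3 - <<'E'
from h import *
pick(.638,-.158,.104)
E
```

```text
pick hit False z 0.0018 w 0.187 0.184 F [-0.2 -0.6 -0. ] t 10.0667
```

```bash
python3 - <<'E'
from h import *
print(bot.read_finger_force(),bot.read_ft_force())
cv2.imwrite("pics/g1.png",bot.camera("wrist")[:,:,::-1])
E
```

```text
48.7594610452652 [-0.24105409 -0.63759694 -0.00372384]
```

View pics/g1.png

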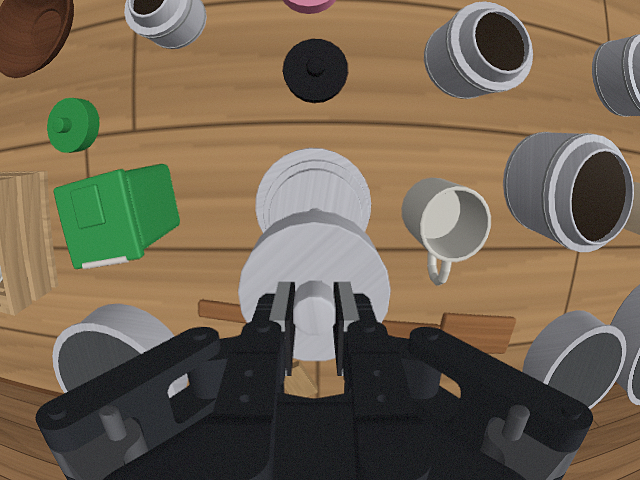

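The small lid is held level by its knob (px 316,308). Next I place it, look at it and fit the next lid.

```bash
cat >> h.py <<'E'
def seat(n,x,y):   # where does the lid sit? top rim + knob
    r={"small":.033,"medium":.042,"large":.051,"largest":.060}[n]; z=CAN[n][3]+.026
    v=look(x,y,z+.15,"seat_"+n); print("seat",n,fit([v],[(r,z),(.009,z+.018)],(x,y)),fit([v],[(r,z),(.009,z+.018)],(x,y),rz=.015))
    return v[0]
E
python3 - <<'E'
from h import *
place(.4277,-.3088,.070)
seat("small",.4277,-.3088)
v=look(.638,-.158,.24,"pile2"); 
for rz in (0,.01): print(fit([v],[(.042,.078),(.009,.096)],(.638,-.158),rz=rz))
print(bot.read_clock())
E
python3 -c "
import cv2
a=cv2.imread('pics/seat_small.png')[150:450,200:600];b=cv2.imread('pics/pile2.png')[150:450,200:600];cv2.imwrite('pics/c1.png',cv2.hconcat([a,b]))"
```

```text
place hit True z err 0.0007 F [0.4 0.3 5.8] t 13.4167
seat small [ 0.4267 -0.3084 -0.     48.0569] [ 4.26800e-01 -3.08600e-01 -2.90000e-03  4.87059e+01]
[ 0.6397 -0.1564 -0.     25.7656]
[ 6.39700e-01 -1.56500e-01 -8.00000e-04  2.58023e+01]
15.0833
```

View pics/c1.png

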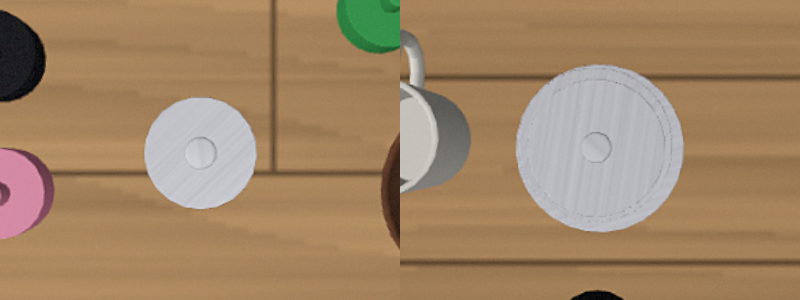

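The small lid is seated: it stopped 0.1 mm from the height expected for full seating. Next the medium lid, then a look at the large canister and the pile.

```bash
python3 - <<'E'
from h import *
pick(.6397,-.1565,.078)
assert bot.read_gripper_width()>.12
place(.4752,.0033,.090); seat("medium",.4752,.0033)
v=look(.455,.2545,.23,"n_large"); print("large",fit([v],cans("large"),(.455,.2545)),fit([v],cans("large"),(.455,.2545),rz=.01))
v=look(.607,.1245,.26,"n_largest"); print("largest",fit([v],cans("largest"),(.607,.1245)),fit([v],cans("largest"),(.607,.1245),rz=.01))
v=look(.638,-.157,.22,"pile3")
for rz in (0,.01): print(fit([v],[(.051,.052),(.009,.070)],(.638,-.157),rz=rz))
print(bot.read_clock())
E
python3 -c "
import cv2
L=[cv2.imread('pics/%s.png'%n)[150:450,200:600] for n in('seat_medium','pile3','n_large','n_largest')];cv2.imwrite('pics/c2.png',cv2.vconcat([cv2.hconcat(L[:2]),cv2.hconcat(L[2:])]))"
```

```text
pick hit False z 0.0018 w 0.185 0.18 F [-1.  -0.3 -0.7] t 18.6333
place hit True z err 0.0007 F [-0.4 -0.5  4.4] t 21.7333
seat medium [ 4.74200e-01  3.70000e-03 -0.00000e+00  4.72526e+01] [ 4.74700e-01  3.60000e-03 -4.10000e-03  4.91576e+01]
large [ 0.4535  0.2548  0.     56.169 ] [ 4.53300e-01  2.55300e-01 -3.10000e-03  5.62312e+01]
largest [ 0.6066  0.1248  0.     56.2895] [ 6.06400e-01  1.25300e-01 -3.00000e-03  5.63857e+01]
[ 0.6417 -0.1557  0.     29.1774]
[ 6.41100e-01 -1.55600e-01  1.00000e-02  3.10608e+01]
25.4083
```

View pics/c2.png

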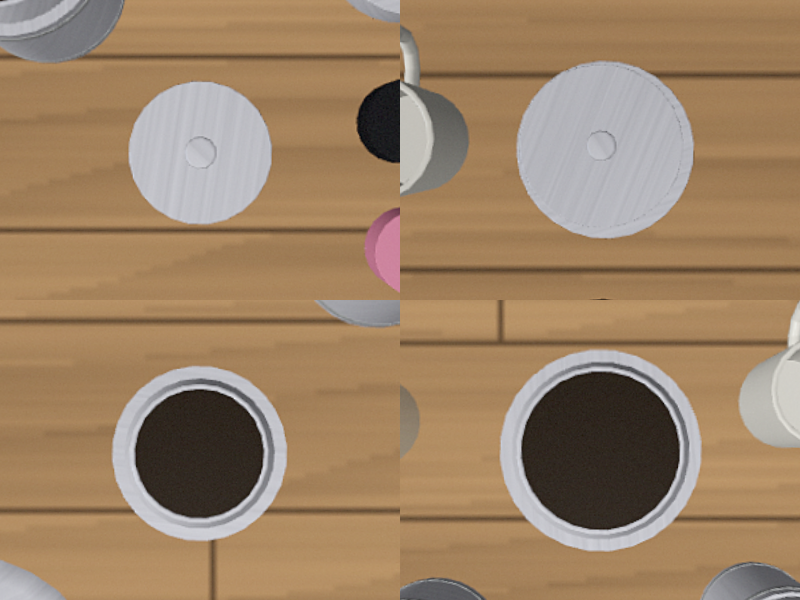

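The medium lid is seated. The large lid's knob sits at px (401,295), as fitted, and both open canisters are centred. Now the last two lids.

```bash
python3 - <<'E'
from h import *
pick(.6413,-.1556,.052)
assert bot.read_gripper_width()>.12
place(.4535,.2548,.075); seat("large",.4535,.2548)
v=look(.638,-.157,.20,"pile4"); f=fit([v],[(.060,.026),(.009,.044)],(.638,-.157)); print(f,fit([v],[(.009,.044)],f[:2],.006),bot.read_clock())
pick(f[0],f[1],.026)
assert bot.read_gripper_width()>.12
place(.6066,.1248,.100); seat("largest",.6066,.1248)
bot.move_pose([.45,.0,.38],Q); cv2.imwrite("pics/end_top.png",bot.camera("top")[:,:,::-1]); cv2.imwrite("pics/end_scene.png",bot.camera("scene")[:,:,::-1]); print(bot.read_clock())
a=cv2.resize(cv2.imread("pics/end_scene.png")[170:330,110:530],(787,300)); b=cv2.resize(cv2.imread("pics/seat_largest.png"),(393,295));c=cv2.resize(cv2.imread("pics/seat_large.png"),(394,295))
cv2.imwrite("pics/c3.png",cv2.vconcat([a,cv2.hconcat([b,c])]))
E
```

```text
pick hit False z 0.0018 w 0.187 0.186 F [-0.4 -0.5 -0.5] t 29.1083
place hit True z err 0.0008 F [-1.   1.   4.6] t 33.025
seat large [ 0.4528  0.255  -0.     47.5582] [ 4.53200e-01  2.54800e-01 -3.00000e-03  4.87233e+01]
[ 0.6389 -0.1583 -0.     46.3466] [ 0.6395 -0.1584 -0.     34.2722] 35.3417
pick hit False z 0.0018 w 0.185 0.187 F [-0.1 -0.4 -1.2] t 39.1833
place hit True z err 0.0008 F [-0.2  0.3  4.8] t 42.4167
seat largest [ 0.6059  0.1254 -0.     47.2681] [ 6.06400e-01  1.25100e-01 -3.20000e-03  4.79153e+01]
44.1833
```

View pics/c3.png

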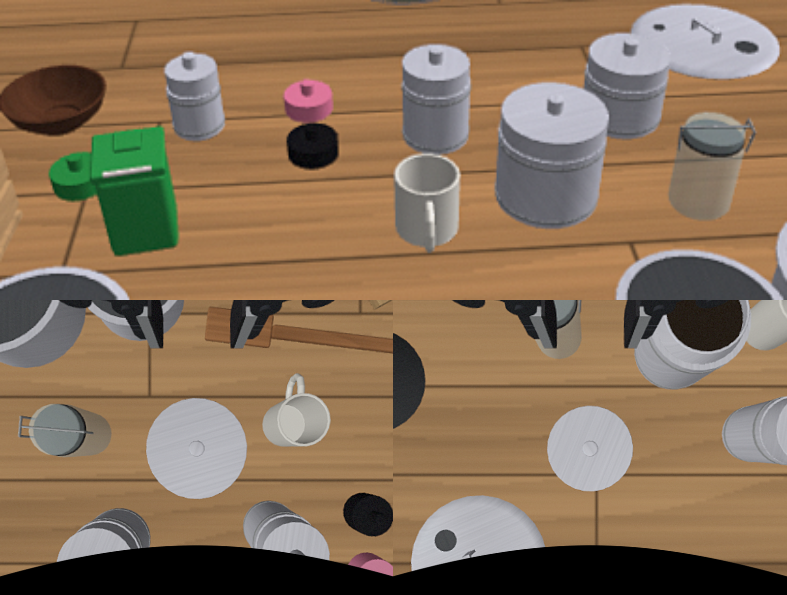

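All four canisters are closed level, and the mug and jar have not moved.

```bash
python3 -c "
from cell import bot
print(bot.close_job())"
```

```text
the job is handed in; nothing more can be done
None
```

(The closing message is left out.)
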